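Index the photo turntable to its next stop

TASK

The model car on the turntable has been photographed from this side; bring it round to the next view. With a fingertip, press the turntable's index plunger in by its mushroom button and turn the table clockwise (seen from above) to the very next hole, not beyond it, then let go so that the plunger springs fully up and locks there. Grip and lift nothing: the button is only pressed and pushed, the model car stays as it stands on the platter, and the other things on the desk stay where they are.

Things in the scene. Friction and masses are not known exactly. Their poses are not given: they have to be found in the camera images.
- plunger_top (a point): Centre of the flat top of the plunger's black mushroom button: a disc 36 mm in diameter and 10 mm thick on an 8 mm steel stem, 46 mm above the index plate and 86 mm above the desk when up. It stands 118 mm from the table's axis and goes round with the table. Pressed straight down it sinks up to 10 mm to a firm stop, against a spring: about 4 N at the start, 8 N at the stop.
- plunger (a joint): How far the plunger is pressed in, m: 0 fully up, 0.010 at the stop. Under the button sits a rounded locking collar, 14 mm in diameter, that stands in a 17 mm hole of the index plate and stops the table. Up to about 4 mm it locks; from 8 mm it is clear of the hole and the table turns. Between holes the plate itself keeps the collar down (about 7 mm) if the button is let go; at the next hole it springs up by itself.
- turntable (a joint): Angle of the table, rad: about 0 at the start (plunger in its first hole), grows as the table turns clockwise seen from above. The holes are 30 degrees (0.5236 rad, 62 mm along the arc) apart, so the next hole clockwise lies at 0.5236; there is about 2 mm of play either way in a hole, and the collar's rounded edge draws it in from about 2.5 mm off. The platter turns freely with slight friction (under 1 N at the button) and does not coast far.
- table_axis (a point): Point on the table's vertical turning axis, at the top of the platter, 54 mm above the desk. The platter is a disc 190 mm in diameter with a black rubber mat; round it lies the fixed aluminium index plate (its top 40 mm above the desk, 290 mm in diameter) on a dark drum that is fixed to the desk. The plate has a 10 mm wide ring-shaped slot of 118 mm radius with 12 holes in it.
- next_hole (a point): Centre of the next hole clockwise, at the top face of the index plate, 118 mm from the axis. When the table is there, the button's top is straight above it, by 46 mm if up. Fixed while the table turns.
- car_centre (a point): The copper-coloured die-cast model car, 136 x 54 x 40 mm, 0.2 kg, standing loose on the middle of the platter; this point lies at its middle, half-way up, 20 mm above the platter. Its top is 94 mm above the desk. It rides round with the table.
- spare_van: Grey model van, 133 x 55 x 58 mm, standing on the desk to the right of the turntable; origin at its underside. To be left alone.
- blower: Rubber dust blower, a bulb 56 mm across with a thin nozzle, 100 mm tall, standing on the desk to the left of the turntable; origin at its underside. To be left alone.
- lens_cap: Black lens cap, 66 mm across and 8 mm thick, flat on the desk on the left or right of the turntable (seen from the robot); origin at its underside. To be left alone.
- succulent: White plant pot, 64 mm across and 50 mm tall with a small succulent, on the desk on the other side of the turntable from the lens cap; origin at its underside. To be left alone.
Mind the look-alikes: they are no part of the job. Leave any green, purple or red look-alike of the part that bears car_centre alone.

How it is judged:
On the way, in this order (a step that is already met when the one before it is completed fails the run):
1. the fingers press the plunger in, clear of its first hole, with the table still there (value of joint plunger above 0.006 m and value of joint turntable between -0.1 and 0.1 rad and contact force between the fingers and anything else above 1.5 N), for 0.05 s.
2. the table has turned clockwise half-way to the next hole (value of joint turntable above 0.26 rad), for 0.05 s.
At the end, for the whole second after the job is handed in: The table stands still at the next hole clockwise (0.5236 rad within 0.03), the plunger is up in that hole (pressed in less than 2 mm), and the model car stands upright within 20 mm of the middle of the platter (value of joint turntable between 0.4936 and 0.5536 rad and value of joint plunger below 0.002 m and velocity of joint turntable between -0.03 and 0.03 rad/s and horizontal distance between car_centre and table_axis below 0.02 m and angle between car_centre's own z axis and vertical below 0.1 rad); the robot touches nothing.
It fails at once if the table ran well past the next hole (more than 12 degrees) or was turned the wrong way (value of joint turntable above 0.735 rad or value of joint turntable below -0.26 rad).
It fails at once if the button was gripped between the fingers (distance between the grasp point and plunger_top below 0.01 m).
It fails at once if the model car was lifted (height (world z) of car_centre above 0.09 m).
It fails at once if the model car was knocked along or over on the platter, or pushed hard (horizontal distance between car_centre and table_axis above 0.025 m or angle between car_centre's own z axis and vertical above 0.25 rad or contact force between the arm and model_car above 3 N).
It fails at once if another thing on the desk was moved (distance of any of spare_van, blower, lens_cap, succulent from where it was at the start of the episode above 0.02 m).
It also fails if it takes over 38 s, if anything falls off the work surface, if the arm or the gripper's body presses on something with over 40 N, if the wrist force passes 120 N, or if a joint passes its speed limit or range.

ROBOT

A 6-joint arm with a two-finger parallel gripper is mounted at the origin on the work surface. World frame = base frame: x ahead of the robot, y to its left, z up, the work surface at z = 0. Lengths are in m, angles in rad, forces in N, time in s.
With the tool pointing down it reaches from about 0.3 to 0.875 m from the base axis. Payload 6.4 kg.
Tool frame: the origin (TCP) lies at the centre of the arm's flange, where the gripper is bolted on; the fingertips stand 166 mm ahead of it and the grasp point (between the pads) lies 147 mm ahead of it; z points along the fingers, y is the direction in which the jaws open and shut (so a half turn about z gives the same grasp; the last joint's range is limited). The gripper opens to 88 mm and grips with 3 to 60 N. Pads are 18 mm wide; open, the fingers measure 123 mm over their backs; the gripper's body (75 mm by 187 mm) begins 45 mm behind the grasp point.
Start: joints at [-1.544, 0.181, 1.607, -0, 1.354, -0.206], TCP at [0.133, -0.56, 0.405] pointing down, gripper open.
Joint ranges: [-2.99, 2.99], [-0.89, 2.07], [0.3, 2.58], [-1.14, 4.28], [0, 2.63], [-3.12, 3.12]. Speed limits (rad/s): [2.57, 2.57, 3.01, 3.14, 3.14, 3.14].

INTERFACE

Orientations are given as [roll, pitch, yaw] about the fixed x, y, z axes, in that order (R = Rz(yaw) Ry(pitch) Rx(roll)).
In Python, from plant import * gives the robot as it stands. The module is installed in compiled form; this text tells all that it offers.
- The arm moves only by the tool step_arm, never from a script. Its argument "motion" is a list that holds one entry, the list of rows, each a list of 5 numbers: the shift along the tool's x, y, z in m, then the turn about the tool's z in degrees, then the opening, from 0 (shut) to 1 (fully open). In form: [[[tx, ty, tz, yaw, jaw], ...]]. A call has exactly 5 rows; each row is the pose to reach, as a shift and turn from the pose commanded when the call began, along the tool's axes at that moment; what a row does not reach only later rows make up. A row lasts 1/12 s, in which the tool goes at most 41.7 mm and 7.16 degrees, less where a joint would pass 70% of its speed; a pose out of reach is approached as far as the arm can. A call with a gripper value outside its range is refused whole. The fingers move at their own pace and stop on an object; "newtons" is the grip in N (left out, the last holds). Time passes only in rows, so rows that repeat a pose let the fingers close, or fill a call up. It gives the time, the measured TCP pose, the force and the opening at its end, in the units of the state.
- read_state(): the state, without advancing time (a new reading comes with each control period).
- get_image(name): name is "scene" or "top" or "wrist"; returns the picture (480x640x3 uint8, red, green, blue); there is no depth.
- camera_info(name): a dict with "fx", "fy", "cx", "cy" (pixels), "world_to_cam" (4x4, takes a point from world to camera coordinates). Camera axes: x right, y up, looking along -z (the intrinsics and any distortion apply to the point x, -y, -z); pixel columns grow to the right and rows downward; lengths in m; the calibration is good to about 2 mm. A picture is of the moment at which its call begins: read the wrist's pose just before it. camera_info takes no time and is no camera call; for the wrist camera it gives the pose at the moment of the call.
- finish_job(): hands the job in, once; it reports no verdict.
The state is a dict: "t": time; "joints": joint angles; "joint_velocities": joint speeds; "effort": joint torques, N m; "eef_pos": TCP position; "orientation": TCP orientation; "force": force on the tool from outside, world axes, zero at the start; "ft_torque": the same for the moment, N m; "width": finger opening in m.
Only numpy, scipy, OpenCV 4.12 (cv2) and the standard library are available. Lean on these libraries where they do the work, as an engineer would, in place of code of your own. Each camera call takes 0.05 s, during which the arm holds its last target. There are 200 camera calls.

## Working session

There is one attempt and no reset: what is moved stays moved. The work goes in short steps, Python scripts to look and compute and a tool call to move; the robot and the scene stay as the last step left them, time stands still between calls to the robot, and variables do not carry over. Pictures are saved under pics/ and viewed, about 8 in all and at most 12, crops included, and the job is handed in when it is done.

Besides the shell and the picture viewer there is one more tool, called by a JSON object that holds its "fn" and its "kwargs", one argument or row to a line. step_arm: Moves the arm, as the interface text tells. Its arguments: {"type":"object","properties":{"motion":{"type":"array","items":{"type":"array","items":{"type":"array","items":{"type":"number"}}}},"newtons":{"type":"number"}},"required":["motion"]}

```bash
mkdir -p pics
cat > h.py <<'E'
from plant import *
import numpy as np, cv2
def ray(ci,u,v,z):
    M=np.array(ci["world_to_cam"]);R=M[:3,:3];t=M[:3,3];c=-R.T@t
    d=R.T@np.array([(u-ci["cx"])/ci["fx"],-(v-ci["cy"])/ci["fy"],-1])
    return c+d*(z-c[2])/d[2]
def proj(ci,p):
    q=np.array(ci["world_to_cam"])@np.r_[p,1]
    return ci["cx"]+ci["fx"]*q[0]/-q[2], ci["cy"]+ci["fy"]*(-q[1])/-q[2]
E
python3 - <<'E'
from h import *
for n in("top","scene"):
    im=get_image(n);cv2.imwrite(f"pics/{n}0.png",im[:,:,::-1]);ci=camera_info(n);print(n,{k:np.round(v,3).tolist() for k,v in ci.items() if not isinstance(v,str)})
s=read_state();print(s)
E
```

```text
top {'fx': 502.227, 'fy': 502.227, 'cx': 321.849, 'cy': 236.409, 'world_to_cam': [[0.002, -1.0, 0.007, -0.009], [0.997, 0.003, 0.081, -0.487], [-0.081, 0.007, 0.997, -1.064], [0.0, 0.0, 0.0, 1.0]]}
scene {'fx': 468.354, 'fy': 468.354, 'cx': 318.201, 'cy': 238.386, 'world_to_cam': [[0.383, 0.924, -0.008, -0.177], [-0.785, 0.33, 0.524, 0.329], [0.487, -0.194, 0.852, -1.469], [0.0, 0.0, 0.0, 1.0]]}
{'t': 0.1, 'joints': array([-1.54428125e+00,  1.81480445e-01,  1.60789605e+00, -1.10615270e-05,
        1.35381254e+00, -2.06292246e-01]), 'joint_velocities': array([ 0.00078909, -0.00035024, -0.00273039, -0.00044704,  0.00027407,
       -0.00052294]), 'effort': array([ 6.04897123e-04, -4.34818089e+01, -3.42696583e+01,  7.04446365e-02,
        3.40130646e-02, -4.68765916e-05]), 'eef_pos': array([ 0.13267198, -0.55925388,  0.40389811]), 'orientation': array([-3.14002791e+00, -3.16419964e-04,  2.32809461e-01]), 'force': array([-0.45697085,  0.06260494, -0.37524681]), 'ft_torque': array([ 0.02961448, -0.01022657,  0.02286108]), 'width': 0.0881876401563532}
```

View pics/top0.png

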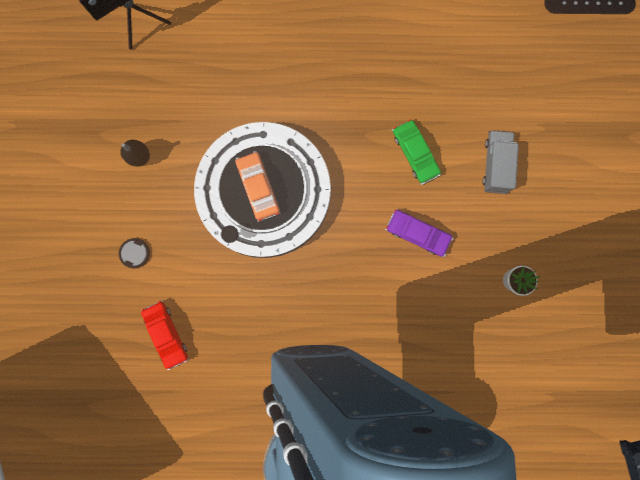

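View pics/scene0.png

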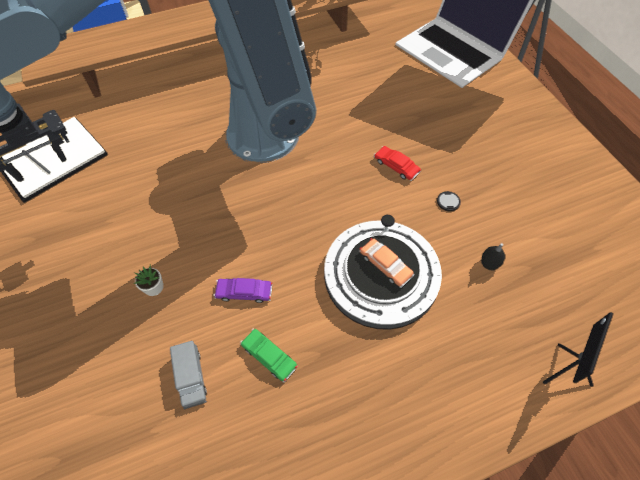

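The top view shows the plate around (262,189) and the button at (230,234). Clockwise takes the button up and to the left. The copper car sits in the middle of the platter.

Run:
```python
from h import *
im=cv2.imread("pics/top0.png");ci=camera_info("top")
hsv=cv2.cvtColor(im,cv2.COLOR_BGR2HSV)
m=((hsv[...,1]<50)&(hsv[...,2]>130)).astype(np.uint8);m[:110]=0;m[265:]=0;m[:,:185]=0;m[:,340:]=0
m=cv2.morphologyEx(m,cv2.MORPH_OPEN,np.ones((3,3)))
c=np.vstack(cv2.findContours(m,0,1)[0]);h=cv2.convexHull(c)
e=cv2.fitEllipse(h);print("ellipse",e)
a=ray(ci,*e[0],.04);print("axis",a, "r", (e[1][0]/4+e[1][1]/4)/502*1.03)
b=(hsv[...,2]<70).astype(np.uint8);roi=np.zeros_like(b);cv2.circle(roi,(230,234),14,1,-1);b&=roi
b=cv2.morphologyEx(b,cv2.MORPH_OPEN,np.ones((9,9)))
mo=cv2.moments(b);p=(mo['m10']/mo['m00'],mo['m01']/mo['m00']);print("btn px",p,mo['m00'])
B=ray(ci,*p,.083);print("btn",B, np.linalg.norm((B-a)[:2]),np.degrees(np.arctan2(*(B-a)[1::-1])))
cs=camera_info("scene");print("scene proj",proj(cs,a),proj(cs,B))
o=im[100:280,170:350];cv2.circle(im,tuple(int(x) for x in p),2,(0,0,255),-1);cv2.imwrite("pics/c.png",cv2.resize(o,None,fx=3,fy=3))
s=cv2.imread("pics/scene0.png")
hs=cv2.cvtColor(s,cv2.COLOR_BGR2HSV);bb=((hs[...,2]<70)).astype(np.uint8);r=np.zeros_like(bb);cv2.circle(r,(388,220),11,1,-1);bb&=r
mo=cv2.moments(cv2.morphologyEx(bb,cv2.MORPH_OPEN,np.ones((5,5))));q=(mo['m10']/mo['m00'],mo['m01']/mo['m00']);print(q,ray(cs,*q,.082))
```

```text
ellipse ((262.01251220703125, 189.00729370117188), (134.17758178710938, 136.56497192382812), 77.1399917602539)
axis [0.58645101 0.12054861 0.04      ] r 0.1388769075310088Traceback (most recent call last):
  File "<stdin>", line 11, in <module>
ZeroDivisionError: float division by zero
```

Run:
```python
from h import *
im=cv2.imread("pics/top0.png");ci=camera_info("top")
a=ray(ci,262.01,189.01,.04)
g=im.max(2)
def cen(g,u,v,r,k,th):
    b=(g<th).astype(np.uint8);roi=np.zeros_like(b);cv2.circle(roi,(u,v),r,1,-1);b&=roi
    b=cv2.morphologyEx(b,cv2.MORPH_OPEN,cv2.getStructuringElement(2,(k,k)))
    mo=cv2.moments(b,True);return (mo['m10']/mo['m00'],mo['m01']/mo['m00']),mo['m00']
print(g[224:245,220:242])
for th in(60,80,100):
    p,n=cen(g,230,234,13,7,th);B=ray(ci,*p,.083);d=B-a
    print(th,p,n,B,np.hypot(*d[:2]),np.degrees(np.arctan2(d[1],d[0])))
cs=camera_info("scene");s=cv2.imread("pics/scene0.png").max(2)
q,n=cen(s,388,220,10,5,80);print(q,n,ray(cs,*q,.082),"proj",proj(cs,a),proj(cs,B))
cv2.imwrite("pics/c.png",cv2.resize(im[100:280,170:350],None,fx=3.3,fy=3.3))
```

```text
[[ 99 106 152 220 235 237 235 236 232 230 226 230 233 234 201 164 220 234
  232 184 112  86]
 [ 87 102 111 153 220 234 233 206 156 141 139 168 217 229 232 220 162 148
  161 166 164 150]
 [ 89  86  98 106 153 150 103  75  73  74  74  74  87  95 200 232 234 202
  146 147 155 165]
 [ 92  86  83  86  77  78  71  75  74  74  77  76  76  71  88 196 230 233
  221 167 128 159]
 [141  92  82  73  76  77  77  77  74  81  72  77  74  76  75  90 160 223
  234 234 218 149]
 [216 133  80  75  77  74  76  80  78  78  78  77  78  76  76  76  68 197
  232 233 197 164]
 [240 177  87  71  72  76  79  78  79  77  79  77  80  77  76  73  71 123
  219 234 197 159]
 [236 164  75  80  78  78  77  77  77  80  78  78  80  75  76  76  72 120
  217 235 198 161]
 [210 129  77  76  79  79  75  81  75  77  77  76  81  79  79  78  75  69
  140 169 168 167]
 [185 107  76  78  79  78  83  77  76  76  79  79  75  79  76  73  73  70
  116 156 167 168]
 [190 107  72  77  75  74  79  80  77  77  79  77  80  78  79  74  72  68
  118 160 175 174]
 [194 109  74  75  79  81  77  77  77  77  76  77  76  75  80  79  70  70
  1
[... 301 characters left out ...]
237 197 118  73  79  74  77  77  77  76  77  78  75  73  78  80  83
   84 101 110 109]
 [235 237 237 184 107  78  75  75  79  78  74  76  76  70  76 134 145 120
   99  89 102  96]
 [233 236 237 237 196 121  81  76  76  77  73  79  82  94 139 218 236 223
  186 139 109  93]
 [226 233 235 234 236 219 156 126  98  99 109 143 157 217 232 233 234 236
  236 236 223 166]
 [189 218 229 235 235 236 237 235 171 216 236 233 235 236 235 234 233 234
  234 235 236 237]
 [181 182 200 226 233 234 236 191 158 221 236 236 236 235 234 235 235 235
  232 235 236 236]]Traceback (most recent call last):
  File "<stdin>", line 11, in <module>
  File "<stdin>", line 8, in cen
ZeroDivisionError: float division by zero
```

Run:
```python
from h import *
im=cv2.imread("pics/top0.png");ci=camera_info("top")
a=ray(ci,262.01,189.01,.04)
g=im.max(2)
def cen(g,u,v,r,k,th):
    b=(g<th).astype(np.uint8);roi=np.zeros_like(b);cv2.circle(roi,(u,v),r,1,-1);b&=roi
    b=cv2.morphologyEx(b,cv2.MORPH_OPEN,cv2.getStructuringElement(2,(k,k)))
    mo=cv2.moments(b,True);return (mo['m10']/mo['m00'],mo['m01']/mo['m00']),mo['m00']
for th in(100,120):
    p,n=cen(g,230,234,13,9,th);B=ray(ci,*p,.084);d=B-a
    print(th,p,n,B,np.hypot(*d[:2]),np.degrees(np.arctan2(d[1],d[0])))
cs=camera_info("scene");s=cv2.imread("pics/scene0.png").max(2)
print("scene proj",proj(cs,a),proj(cs,B))
cv2.imwrite("pics/c.png",np.hstack([cv2.resize(im[125:255,190:335],None,fx=2.7,fy=2.7,interpolation=2),cv2.resize(cv2.imread("pics/scene0.png")[205:335,315:450],None,fx=2.7,fy=2.7,interpolation=2)]))
```

```text
100 (229.37735849056602, 233.61320754716982) 212.0 [0.48696309 0.18061155 0.084     ] 0.11620500292973766 148.8804808395029
120 (229.34497816593887, 233.74672489082968) 229.0 [0.48669109 0.18067252 0.084     ] 0.11646941100551032 148.9239580081618
scene proj (np.float64(381.6400840999288), np.float64(266.78630859039424)) (np.float64(387.09275164180633), np.float64(218.75357031005095))
```

View pics/c.png

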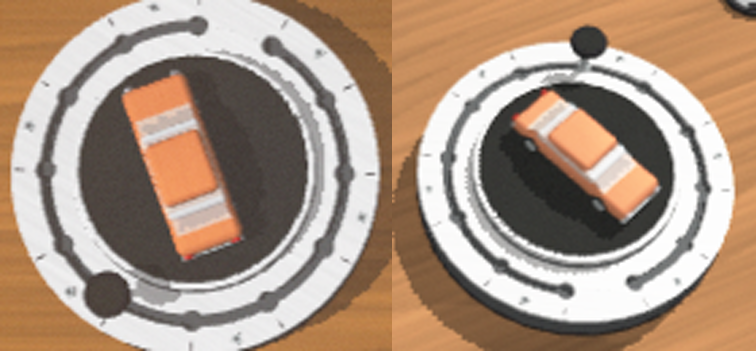

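The crop shows the button at the lower left of the plate and the next hole clockwise at crop (65,244), about (214,215) in the full image. I'll get the hole phase from the visible holes.

Run:
```python
from h import *
from scipy.optimize import least_squares
ci=camera_info("top")
H=np.array([(65,244),(46,170),(70,96),(123,44),(200,25),(272,46),(345,174),(321,247),(268,300),(193,321)])/2.7+[190,125]
P=np.array([ray(ci,*h,.04)[:2] for h in H])
f=lambda p:(np.hypot(*(P-p[:2]).T)-.118)
r=least_squares(f,[.586,.12]);a=r.x
an=np.degrees(np.arctan2(*(P-a).T[::-1]));print(a,f(a)*1e3,np.round(an,1),np.round(an%30,1))
ph=np.median((an-118+15)%30-15)+118;print("phase",ph)
for k in range(7):
    t=np.radians(ph+30-5*k);print(k*5,np.round(a+.118*np.array([np.cos(t),np.sin(t)]),4))
```

```text
[0.58772256 0.11980719] [-0.82011069 -0.15299461 -1.32202799 -0.11876971 -0.11025875 -0.60317459
  0.19783366 -1.86590201 -0.69922114  0.56195869] [ 119.8   89.7   59.1   29.9   -1.1  -30.6  -90.9 -121.1 -150.3  179.8] [29.8 29.7 29.1 29.9 28.9 29.4 29.1 28.9 29.7 29.8]
phase 119.5334421732482
0 [0.486  0.1796]
5 [0.4916 0.1883]
10 [0.4979 0.1964]
15 [0.505  0.2039]
20 [0.5126 0.2108]
25 [0.5208 0.217 ]
30 [0.5296 0.2225]
```

{"fn": "step_arm", "kwargs": {
  "motion": [
    [[0.025,-0.031,0,2.67,0],[0.05,-0.062,0,5.34,0],[0.075,-0.093,0,8.0,0],[0.1,-0.124,0,10.67,0],[0.125,-0.155,0,13.34,0]]
  ],
  "newtons": 10
}}

```text
t: 0.52
eef_pos: [0.2188, -0.378, 0.4041]
orientation: [-3.141, 0.0, -0.003]
force: [1.0, 0.0, -0.5]
width: 0.0568
```

{"fn": "step_arm", "kwargs": {
  "motion": [
    [[0.0178,-0.0372,0,0,0],[0.0356,-0.0744,0,0,0],[0.0534,-0.1116,0,0,0],[0.0712,-0.1488,0,0,0],[0.089,-0.186,0,0,0]]
  ]
}}

```text
t: 0.93
eef_pos: [0.3076, -0.1919, 0.4046]
orientation: [3.141, -0.0, -0.001]
force: [0.5, 0.4, -0.2]
width: 0.0233
```

{"fn": "step_arm", "kwargs": {
  "motion": [
    [[0.0178,-0.0372,0,0,0],[0.0356,-0.0744,0,0,0],[0.0534,-0.1116,0,0,0],[0.0712,-0.1488,0,0,0],[0.089,-0.186,0,0,0]]
  ]
}}

```text
t: 1.35
eef_pos: [0.3967, -0.0056, 0.4048]
orientation: [3.141, -0.001, 0.0]
force: [1.0, -0.3, -0.6]
width: -0.0
```

{"fn": "step_arm", "kwargs": {
  "motion": [
    [[0.0178,-0.0372,0.02,0,0],[0.0356,-0.0744,0.04,0,0],[0.0534,-0.1116,0.06,0,0],[0.0712,-0.1488,0.08,0,0],[0.089,-0.186,0.1,0,0]]
  ]
}}

```text
t: 1.77
eef_pos: [0.4776, 0.1634, 0.3126]
orientation: [3.141, 0.0, 0.001]
force: [1.1, -0.8, 0.8]
width: 0.0007
```

Run:
```python
from h import *
for i in range(3): im=get_image("wrist")
s=read_state();print(s["t"],s["eef_pos"],s["orientation"],s["force"])
ci=camera_info("wrist")
e=s["eef_pos"]
for n,p in dict(tip=[e[0],e[1],e[2]-.166],btn=[.486,.1796,.086],nh=[.5296,.2225,.04]).items(): 
    q=proj(ci,p);print(n,q)
    if n!="tip": cv2.drawMarker(im,tuple(int(x) for x in q),(255,0,0),0,12)
cv2.imwrite("pics/w1.png",im[:,:,::-1])
```

```text
1.9167 [0.47684536 0.16317477 0.31086304] [3.14112849 0.00603982 0.00402299] [-1.04968498 -0.54216404  0.68270561]
tip (np.float64(321.21222654232946), np.float64(305.5778230189084))
btn (np.float64(292.4487952056063), np.float64(239.38231138994576))
nh (np.float64(229.62184201811658), np.float64(151.41935269555876))
```

View pics/w1.png

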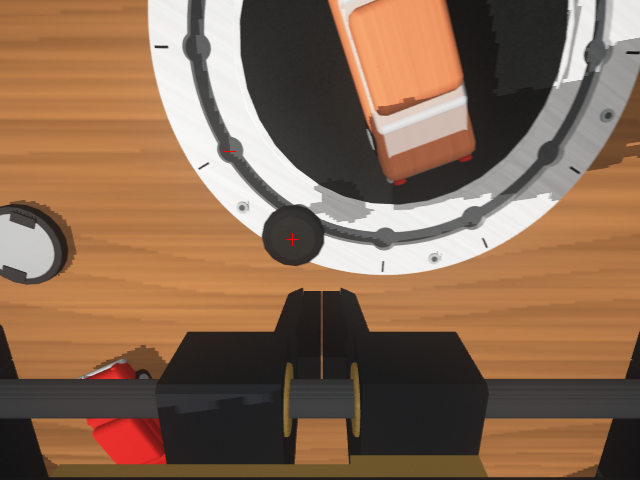

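The wrist view agrees with the estimates: the button is at (292,236) and the next hole at (230,149), both within about 2 mm. Moving above the button.

{"fn": "step_arm", "kwargs": {
  "motion": [
    [[0.01,-0.017,0.01,0,0],[0.01,-0.017,0.03,0,0],[0.01,-0.017,0.05,0,0],[0.01,-0.017,0.05,0,0],[0.01,-0.017,0.05,0,0]]
  ]
}}

```text
t: 2.33
eef_pos: [0.487, 0.1773, 0.2639]
orientation: [3.141, 0.002, -0.001]
force: [0.3, -0.1, 0.8]
width: 0.0006
```

{"fn": "step_arm", "kwargs": {
  "motion": [
    [[0,-0.0025,0.006,0,0],[0,-0.0025,0.01,0,0],[0,-0.0025,0.014,0,0],[0,-0.0025,0.016,0,0],[0,-0.0025,0.016,0,0]]
  ]
}}

```text
t: 2.75
eef_pos: [0.488, 0.1807, 0.2485]
orientation: [-3.142, -0.002, -0.0]
force: [0.7, -1.7, 5.8]
width: 0.0004
```

{"fn": "step_arm", "kwargs": {
  "motion": [
    [[0,0,0.002,0,0],[0,0,0.004,0,0],[0,0,0.0055,0,0],[0,0,0.0055,0,0],[0,0,0.0055,0,0]]
  ]
}}

```text
t: 3.17
eef_pos: [0.4881, 0.1808, 0.2434]
orientation: [-3.141, -0.002, -0.0]
force: [-0.0, -1.2, 7.4]
width: 0.0003
```

{"fn": "step_arm", "kwargs": {
  "motion": [
    [[0,0,0.001,0,0],[0.0027,-0.0044,0.001,0,0],[0.0056,-0.0087,0.001,0,0],[0.0087,-0.0128,0.001,0,0],[0.0119,-0.0168,0.001,0,0]]
  ]
}}

```text
t: 3.58
eef_pos: [0.5002, 0.1978, 0.2426]
orientation: [-3.141, -0.002, 0.0]
force: [-0.2, -1.3, 7.3]
width: 0.0005
```

Moved with normal force unchanged; a quick check that the table followed.

Run:
```python
from h import *
im=get_image("wrist");s=read_state();ci=camera_info("wrist")
print(s["t"],s["eef_pos"],s["force"])
print(proj(ci,[.4987,.1964,.077]),proj(ci,[.531,.2225,.04]))
cv2.imwrite("pics/w2.png",im[:,:,::-1])
```

```text
3.6333 [0.50066295 0.19830898 0.24281434] [-0.62889723  1.058476    7.81432875]
(np.float64(326.13342289040474), np.float64(312.92715207624406)) (np.float64(273.2406918436406), np.float64(217.69478851580325))
```

View pics/w2.png

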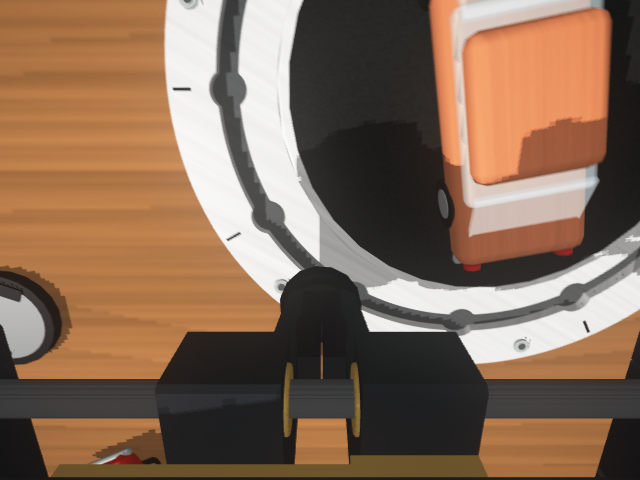

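The table and car followed: the old hole shows at (360,293) and the next hole at (268,215), with the button still under the fingertip. Continuing along the arc.

{"fn": "step_arm", "kwargs": {
  "motion": [
    [[0.0035,-0.0038,0,0,0],[0.0071,-0.0075,0,0,0],[0.0108,-0.011,0,0,0],[0.0147,-0.0144,0,0,0],[0.0188,-0.0176,0,0,0]]
  ]
}}

```text
t: 4.05
eef_pos: [0.519, 0.2154, 0.2426]
orientation: [-3.141, -0.002, 0.0]
force: [0.1, -0.2, 8.2]
width: 0.0005
```

Run:
```python
from h import *
get_image("wrist");im=get_image("wrist");s=read_state();ci=camera_info("wrist")
print(s["t"],s["eef_pos"],s["force"],proj(ci,[.531,.2225,.04]))
t=get_image("top")
cv2.imwrite("pics/w3.png",np.hstack([im[100:480,150:500],cv2.resize(t[125:255,190:335],(424,380),interpolation=2)])[:,:,::-1])
```

```text
4.15 [0.51936574 0.21569874 0.24282874] [-0.57487324  0.74185419  7.53145014] (np.float64(308.6432199713139), np.float64(252.6741932129317))
```

View pics/w3.png

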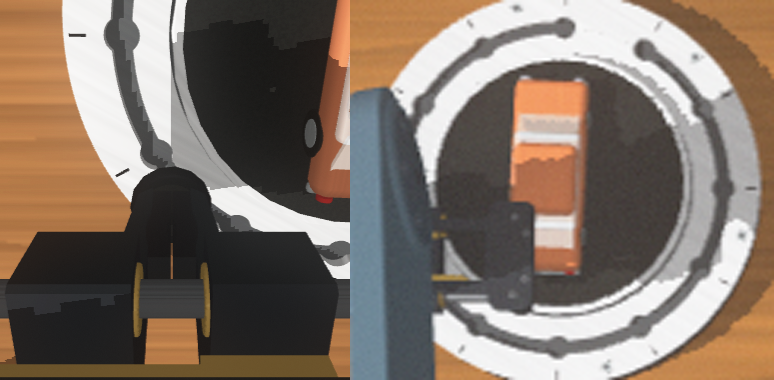

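The next hole is now just ahead of the fingertip (wrist pixel (306,252)), and the car has turned with the table. About 7.5° is left.

{"fn": "step_arm", "kwargs": {
  "motion": [
    [[0.0035,-0.0025,0,0,0],[0.007,-0.0049,0,0,0],[0.01,-0.0068,0,0,0],[0.0125,-0.0082,0,0,0],[0.0125,-0.0082,0,0,0]]
  ]
}}

```text
t: 4.62
eef_pos: [0.5318, 0.2238, 0.2428]
orientation: [-3.141, -0.003, 0.0]
force: [0.4, 0.0, 7.8]
width: 0.0003
```

```bash
cat > ang.py <<'E'
from h import *
def car(im):
    ci=camera_info("top");hsv=cv2.cvtColor(im,cv2.COLOR_BGR2HSV)
    m=((hsv[...,0]<13)&(hsv[...,1]>100)&(hsv[...,2]>90)).astype(np.uint8);r=np.zeros_like(m);cv2.circle(r,(262,187),43,1,-1);m&=r
    c=max(cv2.findContours(m,0,2)[0],key=cv2.contourArea);return cv2.minAreaRect(c),cv2.contourArea(c)
E
python3 - <<'E'
from ang import *
im=get_image("top");cv2.imwrite("pics/t4.png",im[:,:,::-1]);s=read_state()
print(s["eef_pos"],s["force"]);print(car(cv2.imread("pics/top0.png")));print(car(im[:,:,::-1].copy()))
E
```

```text
[0.53164198 0.22371798 0.2428413 ] [ 1.30444554 -0.09912435  7.20769034]
(((257.0693359375, 186.06568908691406), (66.12728118896484, 26.05790901184082), 70.01689147949219), 1296.0)
(((255.3783721923828, 185.229736328125), (22.193862915039062, 23.67345428466797), 9.462322235107422), 432.5)
```

{"fn": "step_arm", "kwargs": {
  "motion": [
    [[0,0,-0.001,0,0],[0,0,-0.002,0,0],[0,0,-0.003,0,0],[0,0,-0.004,0,0],[0,0,-0.005,0,0]]
  ]
}}

```text
t: 5.08
eef_pos: [0.5314, 0.2236, 0.2477]
orientation: [-3.141, -0.003, 0.0]
force: [0.7, -0.3, 5.4]
width: 0.0004
```

The spring is still pushing 5.4 N at only about 4 mm pressed, so the collar is entering the hole. Lifting clear.

{"fn": "step_arm", "kwargs": {
  "motion": [
    [[0,0,-0.003,0,0],[0,0,-0.006,0,0],[0,0,-0.012,0,0],[0,0,-0.03,0,0],[0,0,-0.06,0,0]]
  ]
}}

```text
t: 5.5
eef_pos: [0.5289, 0.2229, 0.3034]
orientation: [3.14, 0.008, -0.0]
force: [-0.6, -0.1, 0.7]
width: 0.0004
```

{"fn": "step_arm", "kwargs": {
  "motion": [
    [[-0.02,0.02,-0.02,0,0],[-0.04,0.03,-0.03,0,0],[-0.07,0.04,-0.03,0,0],[-0.1,0.05,-0.03,0,0],[-0.13,0.06,-0.03,0,0]]
  ]
}}

```text
t: 5.92
eef_pos: [0.399, 0.1629, 0.3361]
orientation: [3.142, 0.001, -0.0]
force: [-0.0, 0.1, 0.8]
width: 0.0005
```

{"fn": "step_arm", "kwargs": {
  "motion": [
    [[0,0.03,0,0,0],[0,0.07,0,0,0],[0,0.1,0,0,0],[0,0.13,0,0,0],[0,0.13,0,0,0]]
  ]
}}

```text
t: 6.33
eef_pos: [0.4005, 0.0299, 0.3365]
orientation: [3.14, 0.0, -0.004]
force: [-0.9, -0.5, 1.1]
width: 0.0006
```

Run:
```python
from ang import *
im=get_image("top");sc=get_image("scene");s=read_state()
print(s["t"],s["eef_pos"],s["force"]);print(car(im[:,:,::-1].copy()))
ci=camera_info("top");print("btn up",proj(ci,[.5305,.2225,.086]),"at 7mm down",proj(ci,[.5305,.2225,.079]))
cs=camera_info("scene");print("scene up/down",proj(cs,[.5305,.2225,.086]),proj(cs,[.5305,.2225,.079]))
cv2.imwrite("pics/f.png",np.hstack([cv2.resize(im[125:255,190:335],None,fx=2.7,fy=2.7,interpolation=2),cv2.resize(sc[205:335,315:450],None,fx=2.7,fy=2.7,interpolation=2)])[:,:,::-1])
```

```text
6.4333 [0.4004238  0.03263847 0.33623237] [-1.01427679 -0.08513973  0.13988397]
(((257.10809326171875, 184.85134887695312), (25.810640335083008, 66.41719055175781), 9.462322235107422), 996.5)
btn up (np.float64(208.91783923777734), np.float64(212.11735184501026)) at 7mm down (np.float64(209.6613393281478), np.float64(212.56110262145074))
scene up/down (np.float64(409.93796259245454), np.float64(226.26355913536813)) (np.float64(409.498985360609), np.float64(227.77190677827133))
```

View pics/f.png

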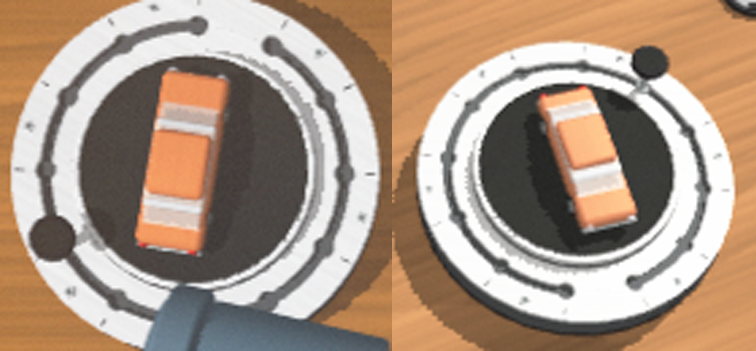

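The table has turned about 29.4° by the car's long axis, and the button is over the next hole at top pixel (209,213). One numeric height check from the scene view before handing in.

Run:
```python
from h import *
def cen(g,u,v,r=11,k=5,th=100):
    b=(g<th).astype(np.uint8);roi=np.zeros_like(b);cv2.circle(roi,(u,v),r,1,-1);b&=roi
    b=cv2.morphologyEx(b,cv2.MORPH_OPEN,cv2.getStructuringElement(2,(k,k)))
    mo=cv2.moments(b,True);return np.array((mo['m10'],mo['m01']))/max(mo['m00'],1)
def height(pt,ps):
    ct,cs=camera_info("top"),camera_info("scene")
    zs=np.linspace(.05,.11,121);d=[np.linalg.norm(ray(ct,*pt,z)-ray(cs,*ps,z)) for z in zs];return zs[np.argmin(d)],min(d),ray(ct,*pt,zs[np.argmin(d)])
print("start",height(cen(cv2.imread("pics/top0.png").max(2),230,234,13,9),cen(cv2.imread("pics/scene0.png").max(2),388,220)))
T=get_image("top");S=get_image("scene")
print("now",height(cen(T.max(2),209,213,13,9),cen(S.max(2),407,227)))
print(cen(S.max(2),407,227),cen(S.max(2),408,226))
```

```text
start (np.float64(0.0775), np.float64(0.000373614790156149), array([0.48752749, 0.18176756, 0.0775    ]))
now (np.float64(0.078), np.float64(5.88828905536491e-05), array([0.53017496, 0.2237475 , 0.078     ]))
[409.83333333 227.72222222] [409.83333333 227.72222222]
```

The button's height matches its starting height (78.0 mm now, 77.5 mm then, by the same method), so the plunger is fully up. Handing in.

```bash
python3 -c "
from plant import *
print(finish_job())"
```

```text
the job is handed in; nothing more can be done
None
```

The turntable is at the next hole clockwise with the plunger up and locked, and the job is handed in; `finish_job` gave no verdict. I pressed the button about 9 mm with the shut fingertips (about 7.5 N), pushed it along the arc to the next hole, then lifted off and moved the arm away.

Last checks:
- **Table angle:** the car's long axis turned about 29.4°, against 30° wanted and within the 1.7° allowed. The button sat about 1–2 mm from my estimate of the hole position, within measuring error.
- **Plunger:** the spring still pushed 5.4 N at about 4 mm pressed, so the collar was going into the hole. Afterwards the button's height from two views matched the start (78.0 mm against 77.5 mm). Both read about 8 mm below the stated 86 mm, so I relied only on the comparison.
- **Car:** it stands upright and rode round with the platter. I judged this by eye and did not measure its distance from the middle.
- **Other things:** the arm passed well above everything else on the desk. I did not measure the other objects again at the end.
- **Time:** the job took about 6.5 s of the 38 s allowed.

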